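Open the child-resistant consolidant bottle at the fossil bench

TASK

Open the amber bottle so that the fossil can be treated: press its red child-resistant cap down against its spring and, while keeping it pressed, turn it counter-clockwise (seen from above) until it is unlocked, without leaning hard on the glass rim. Then lift the cap off and stand it, open side down, flat inside the blue dish; set it down rather than dropping it, let go, and leave the other things on the bench where they are.

Things in the scene. Friction and masses are not known exactly. Their poses are not given: they have to be found in the camera images.
- bottle: Amber glass bottle clamped upright in a round steel stand (112 mm across, 12 mm thick) fixed to the bench. Origin: centre of the stand's underside, z up. Glass 72 mm across up to 88 mm, shoulder narrowing to the 24 mm neck at 108 mm.
- rim: Thin glass rim of the bottle's neck inside the cap: the neck's last 10 mm, 24 mm across. Origin: centre of its lower end, 130 mm above the bottle's origin; its top at 140 mm. It must never bear more than 35 N from the cap; it bears about as much as the cap is pushed, or up to 8 N more if the push is off-centre, so keep the push below 25 N. The cap must rise 30 mm to clear it.
- cap: White liner of the cap, hidden under the red shell, locked on the neck by three lugs; loose once unlocked. Origin: centre of its open lower rim, z up, 118 mm above the bottle's origin; x parallel to the bottle's x when locked. Turned 40 to 80 degrees counter-clockwise (from above) it lifts straight off; a stop ends the turn at 80. No turning clockwise. A seal pushes it up 1 mm with 7 N when free.
- cap_grip (a point): On the cap's axis, 18 mm below the top: where to grip the red ribbed shell, a cylinder 49 mm across that reaches from 6 to 56 mm above the cap's origin. The shell spins freely on the liner and springs up: pushing it down takes 4 N to start and 0.85 N more for each mm (the liner also gives 1 mm on its seal), until it stands hard on the liner.
- cap_top (a point): Centre of the shell's top (white disc, red bar), 56 mm above the cap's origin when up. How far the shell goes down is not measured and differs each time: its teeth reach the liner's (8, 45 degrees apart) after 2 to 9 mm and it stands hard 2.5 mm later. Teeth may meet crest on crest and drop in while turning: push on then. With 15 to 20 N it drives the liner after at most 35 degrees; with less it ratchets.
- dish: Round blue ceramic dish fixed to the bench, 120 mm across the rim, 13 mm high, inner floor 100 mm across. Origin: centre of its underside, z up.
- dish_floor (a point): Centre of the dish's inner floor, 4 mm above the bench.
- brush: Small brush lying on the bench, a bystander; handle to -x of its own frame.
- red_stone: Reddish stone slab about 60 x 115 x 40 mm, a bystander. Origin: centre of its underside.
- water_bottle: White plastic bottle with a blue cap, 60 mm across, 150 mm tall, a bystander. Origin: centre of its underside.
- glue_jar: Small glass jar with a black lid, 48 mm across, 55 mm tall, a bystander. Origin: centre of its underside.
- ammonite: Round grey slab with a spiral fossil, 140 mm across, 30 mm tall, a bystander. Origin: centre of its underside.
Not all that is in view belongs to the job. What is meant by the cap is not purple or yellow, and is the smaller of those in its own colour.

How it is judged:
By the outcome, as a careful person would: the job done as asked, in the order asked, and still so for the second after the job is handed in, with the robot touching nothing.
It also fails if it takes over 61 s, if anything falls off the work surface, if the arm or the gripper's body presses on something with over 40 N, if the wrist force passes 120 N, or if a joint passes its speed limit or range.

ROBOT

A 7-joint arm with a two-finger parallel gripper is mounted at the origin on the work surface. World frame = base frame: x ahead of the robot, y to its left, z up, the work surface at z = 0. Lengths are in mm, angles in rad, forces in N, time in s.
With the tool pointing down it reaches from about 400 to 850 mm from the base axis. Payload 10.4 kg.
Tool frame: the origin (TCP) lies at the very end of the fingers, on their centre line; the grasp point (between the pads) lies 19 mm behind it; z points along the fingers, y is the line along which they close (so a half turn about z gives the same grasp; the last joint's range is limited). The gripper opens to 85 mm and grips with 20 to 120 N. Pads are 22 mm wide; open, the fingers measure 114 mm over their backs; the gripper's body (76 mm by 85 mm) begins 54 mm behind the grasp point. The pads swing forward as they close: fully open they stand 13 mm farther back than shut.
Start: joints at [1.245, 0.332, -0.065, 1.46, 0.022, 1.35, -0.088], TCP at [186.394, -596.584, 195.338] pointing down, gripper open.
Joint ranges: [-2.6, 2.6], [-0.5, 2.12], [-1.47, 1.34], [0.16, 2.42], [-1.27, 4.41], [0.06, 2.06], [-2.6, 2.6]. Speed limits (rad/s): [2.22, 2.22, 2.79, 2.79, 3.14, 3.14, 3.14].

INTERFACE

Orientations are given as a unit quaternion [w, x, y, z].
In Python, from plant import ctrl gives the robot as it stands. Calls block until the motion is done:
- ctrl.move_ptp(position, orientation): joint-space move of the TCP to a pose.
- ctrl.line_to(position, speed=150, ori=None, stop_force=None): straight line of the TCP; ori=None keeps the orientation; speed is the mean speed in mm/s. With stop_force (N) it stops when the force on the tool has changed by that much, and returns True; else False.
- ctrl.set_joints(angles): joint-space move.
- ctrl.gripper_to(opening): opening from 0.0 (shut) to 1.0 (fully open); the grip force is fixed at half the most; returns when the fingers have stopped.
- ctrl.dwell(seconds).
- ctrl.inverse_kinematics(position, orientation): joint angles nearest the present ones, or None.
- ctrl.camera(name): name is "scene" or "top"; returns a dict with "image" (384x512x3 uint8, blue, green, red), "z_map" (384x512 float32, mm along the optical axis (not along the pixel's ray), 0 where there is no reading), "fx", "fy", "cx", "cy" (pixels), "pose" (4x4, takes a point from camera to world coordinates). Camera axes: x right, y down, z forward; pixel columns grow to the right and rows downward; lengths in mm; the calibration is good to about 2 mm. A picture is of the moment at which its call begins.
A pose or a line that the arm cannot do raises ctrl.Unreachable and nothing moves.
- ctrl.close_job(): hands the job in; it is judged then, once.
Readings, each from a call of its own:
- ctrl.get_clock(): time.
- ctrl.get_q(): joint angles.
- ctrl.get_joint_velocities(): joint speeds.
- ctrl.get_joint_efforts(): joint torques, N m.
- ctrl.get_tcp_pos(): TCP position.
- ctrl.get_orientation(): TCP orientation.
- ctrl.get_contact_force(): force on the tool from outside, world axes, zero at the start.
- ctrl.get_ft_torque(): the same for the moment, N m.
- ctrl.get_opening(): opening from 0.0 (shut) to 1.0 (fully open).
- ctrl.get_gripper_force(): force on a finger pad.
Only numpy, scipy, OpenCV 4.12 (cv2) and the standard library are available. Lean on these libraries where they do the work, as an engineer would, in place of code of your own. Each camera call takes 0.05 s, during which the arm holds its last target. There are 200 camera calls.

## Working session

There is one attempt and no reset: what is moved stays moved. The work goes in short steps, each a Python script; the robot and the scene stay as the last script left them, time stands still between calls to the robot, and variables do not carry over. Pictures are saved under pics/ and viewed, at most 10 in all, crops included, and the job is handed in when it is done.

```bash
mkdir -p pics; ls; python3 - <<'E'
from plant import ctrl
import cv2,numpy as np
for n in("scene","top"):
    c=ctrl.camera(n); cv2.imwrite(f"pics/{n}0.png",c["image"]); np.savez(f"{n}0.npz",**c)
    print(n,c["fx"],c["fy"],c["cx"],c["cy"],np.round(c["pose"],3).tolist(),(c["z_map"]>0).mean())
print(ctrl.get_clock(),ctrl.get_orientation(),ctrl.get_contact_force(),ctrl.get_opening())
E
```

```text
pics
scene 353.6606383425053 353.6606383425053 258.23967548970865 192.4938764918355 [[-0.538, 0.598, -0.594, 975.316], [0.843, 0.389, -0.371, 283.684], [0.009, -0.701, -0.714, 638.671], [0.0, 0.0, 0.0, 1.0]] 0.9958038330078125
top 474.8741506035029 474.8741506035029 255.10281366907157 190.91265211889296 [[0.015, -0.983, 0.183, 377.52], [-1.0, -0.018, -0.014, 41.599], [0.017, -0.182, -0.983, 1178.488], [0.0, 0.0, 0.0, 1.0]] 0.9958597819010416
0.1 [-6.09438473e-04  9.88555999e-01  1.50853091e-01 -1.03929114e-04] [-0.33177988  0.3235958  -1.02279913] 1.0000226531340122
```

View pics/scene0.png

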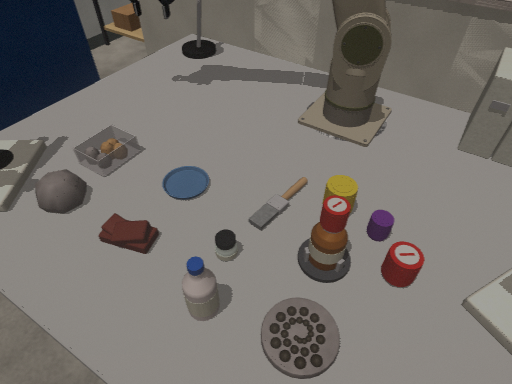

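View pics/top0.png

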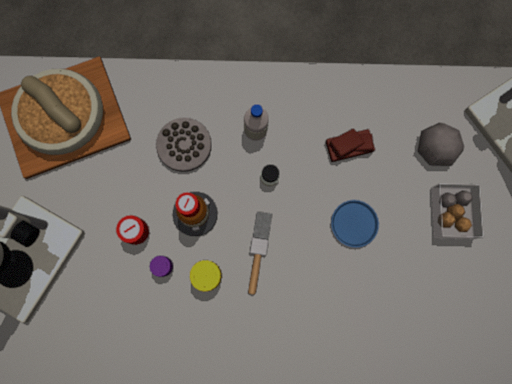

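The scene view shows the amber bottle with its red cap at about (336,208), a larger red decoy at (403,262) and the dish at (186,182). In the top view the cap is at (187,204), the decoy at (132,230), the stand at (195,214) and the dish at (355,223).

```bash
cat > h.py <<'E'
import numpy as np,cv2
def ray(c,u,v,z):
    P=c["pose"]; d=P[:3,:3]@np.array([(u-c["cx"])/c["fx"],(v-c["cy"])/c["fy"],1]); o=P[:3,3]
    return o+d*(z-o[2])/d[2]
def dep(c,u,v):
    Z=c["z_map"][int(v),int(u)]; P=c["pose"]
    return P[:3,:3]@(np.array([(u-c["cx"])/c["fx"],(v-c["cy"])/c["fy"],1])*Z)+P[:3,3]
def blob(mask,near):
    n,l,s,ce=cv2.connectedComponentsWithStats(mask.astype(np.uint8))
    i=min((i for i in range(1,n) if s[i,4]>15),key=lambda i:np.hypot(*(ce[i]-near)))
    cnt=max(cv2.findContours((l==i).astype(np.uint8),cv2.RETR_EXTERNAL,cv2.CHAIN_APPROX_NONE)[0],key=len)
    return s[i,4],cv2.fitEllipse(cv2.convexHull(cnt))
E
python3 - <<'E'
from h import *
np.set_printoptions(precision=1,suppress=True)
for n,cap,dish,dec in(("scene",(337,205),(186,182),(407,254)),("top",(187,204),(355,223),(131,229))):
    c=dict(np.load(n+"0.npz")); im=c["image"]; b,g,r=[im[...,i].astype(int) for i in range(3)]
    # white disc of cap top: bright, plus red bar -> use white pixels close to cap, and red cap hull
    white=(b>130)&(g>130)&(r>130); yy,xx=np.mgrid[:384,:512]
    for nm,p,R in(("cap",cap,13),("decoy",dec,17)):
        m=white&(np.hypot(xx-p[0],yy-p[1])<R)
        hull=cv2.convexHull(np.argwhere(m)[:,::-1].astype(np.int32)); e=cv2.fitEllipse(hull)
        print(n,nm,m.sum(),np.array(e[0]),e[1],"z174:",ray(c,*e[0],174),"depth",dep(c,*e[0]))
    a,e=blob((b>r+30)&(b>g+15)&(np.hypot(xx-dish[0],yy-dish[1])<45),dish)
    print(n,"dish",a,np.array(e[0]),e[1],"z13",ray(c,*e[0],13),dep(c,*e[0]))
E
```

```text
scene cap 168 [336.7 204.2] (12.918578147888184, 18.66611671447754) z174: [536.5 175.5 174. ] depth [537.3 175.7 174.8]
scene decoy 388 [408.8 250.4] (25.543554306030273, 28.66451644897461) z174: [566.4 312.7 174. ] depth [479.4 318.9  75. ]
scene dish 1113 [185.2 181.6] (31.22365379333496, 46.25192642211914) z13 [ 522.9 -218.8   13. ] [ 516.6 -225.7    4.4]
top cap 162 [186.3 202.7] (14.892715454101562, 15.258001327514648) z174: [535.8 173.8 174. ] depth [535.5 173.5 175.7]
top decoy 295 [127.9 226. ] (23.724525451660156, 34.11480712890625) z174: [483.7 294.7 174. ] depth [494.3 320.1  73.4]
top dish 1748 [354.6 223.3] (46.140380859375, 47.87159729003906) z13 [ 517.  -222.5   13. ] [ 518.  -224.4    4.8]
```

```bash
cat >> h.py <<'E'
CAP=np.array([536.,174.5]); DISH=np.array([518.,-223.])
def quat(psi): return [0,float(np.cos(psi/2)),float(np.sin(psi/2)),0]
E
python3 - <<'E'
from h import *
from plant import ctrl
np.set_printoptions(precision=2,suppress=True)
for p in np.arange(-3.0,3.2,.4):
    r=[ctrl.inverse_kinematics([*xy,z],quat(p)) for xy,z in((CAP,137),(CAP,250),(DISH,23))]
    print(round(p,2),*[None if q is None else np.array(q) for q in r])
E
```

```text
-3.0 [ 0.52  0.49 -1.17  1.66  0.47  1.31  0.98] [ 0.58  0.43 -1.28  1.5   0.42  1.52  1.02] [ 0.88  0.45 -0.67  1.78  0.32  1.02  1.8 ]
-2.6 [ 0.56  0.53 -1.24  1.66  0.52  1.33  1.35] [ 0.56  0.41 -1.24  1.5   0.39  1.51  1.44] [ 1.26  0.74 -1.25  1.76  0.75  1.21  1.92]
-2.2 [ 0.56  0.53 -1.24  1.66  0.52  1.33  1.75] [ 0.56  0.41 -1.24  1.5   0.39  1.51  1.84] [ 1.26  0.74 -1.25  1.76  0.75  1.21  2.32]
-1.8 [ 0.56  0.53 -1.24  1.66  0.52  1.33  2.15] [ 0.56  0.41 -1.24  1.5   0.39  1.51  2.24] [-0.56  0.66  1.16  1.85 -0.69  1.1  -2.5 ]
-1.4 [ 0.56  0.53 -1.24  1.66  0.52  1.33  2.55] [ 0.62  0.5  -1.38  1.49  0.49  1.55  2.57] [-0.56  0.66  1.16  1.85 -0.69  1.1  -2.1 ]
-1.0 [-1.33  0.44  1.18  1.75 -0.43  1.25 -2.6 ] None [ 0.56  0.38 -0.27  1.8   0.12  0.98 -2.34]
-0.6 [-1.02  0.28  0.74  1.74 -0.2   1.2  -2.4 ] [-1.03  0.19  0.74  1.58 -0.13  1.42 -2.45] [ 0.59  0.38 -0.31  1.8   0.14  0.99 -1.95]
-0.2 [ 0.42  0.41 -1.    1.66  0.36  1.27 -2.43] [ 0.53  0.38 -1.18  1.5   0.35  1.5  -2.42] [ 0.64  0.39 -0.37  1.79  0.16  0.99 -1.57]
0.2 [ 0.43  0.41 -1.02  1.66  0.37  1.27 -2
[... 344 characters left out ...]
9  0.23  1.   -0.42]
1.4 [ 0.53  0.5  -1.18  1.66  0.47  1.31 -0.91] [ 0.61  0.48 -1.34  1.49  0.46  1.54 -0.9 ] [ 0.78  0.42 -0.55  1.79  0.25  1.01 -0.03]
1.8 [ 0.52  0.49 -1.18  1.66  0.47  1.31 -0.51] [ 0.61  0.48 -1.35  1.49  0.47  1.54 -0.5 ] [ 0.82  0.43 -0.59  1.78  0.27  1.01  0.35]
2.2 [ 0.52  0.49 -1.17  1.66  0.47  1.31 -0.1 ] [ 0.61  0.48 -1.35  1.49  0.47  1.54 -0.1 ] [ 0.82  0.43 -0.6   1.78  0.28  1.01  0.75]
2.6 [ 0.52  0.49 -1.17  1.66  0.47  1.31  0.3 ] [ 0.61  0.49 -1.36  1.49  0.47  1.54  0.29] [ 0.82  0.43 -0.59  1.78  0.27  1.01  1.15]
3.0 [ 0.52  0.49 -1.17  1.66  0.47  1.31  0.7 ] [ 0.62  0.49 -1.37  1.49  0.48  1.54  0.69] [ 0.85  0.44 -0.63  1.78  0.3   1.02  1.53]
```

```bash
python3 - <<'E'
from h import *
from plant import ctrl
np.set_printoptions(precision=2,suppress=True)
p=ctrl.get_tcp_pos(); ctrl.line_to([p[0],p[1],290],speed=250)
q=np.array(ctrl.get_q()); q[0]-=1.58; q[6]-=1.58; ctrl.set_joints(q.tolist())
print(ctrl.get_tcp_pos(),ctrl.get_clock())
ctrl.move_ptp([*CAP,215],quat(0.3))
print(ctrl.get_tcp_pos(),np.array(ctrl.get_q()),ctrl.get_clock(),np.array(ctrl.get_contact_force()))
c=ctrl.camera("scene"); cv2.imwrite("pics/s1.png",cv2.resize(c["image"][80:300,220:480],None,fx=2.5,fy=2.5))
print(ctrl.inverse_kinematics([*CAP,130],quat(0.3)),ctrl.inverse_kinematics([*CAP,130],quat(1.8)))
E
```

```text
[594.92 190.74 290.4 ] 3.7333
[535.9  173.9  215.15] [-0.33  0.19 -0.07  1.6   0.01  1.36 -1.68] 4.2083 [0.55 0.45 0.19]
[-0.33  0.25 -0.08  1.71  0.02  1.19 -1.68] [-0.22  0.25 -0.21  1.7   0.06  1.19 -0.21]
```

View pics/s1.png

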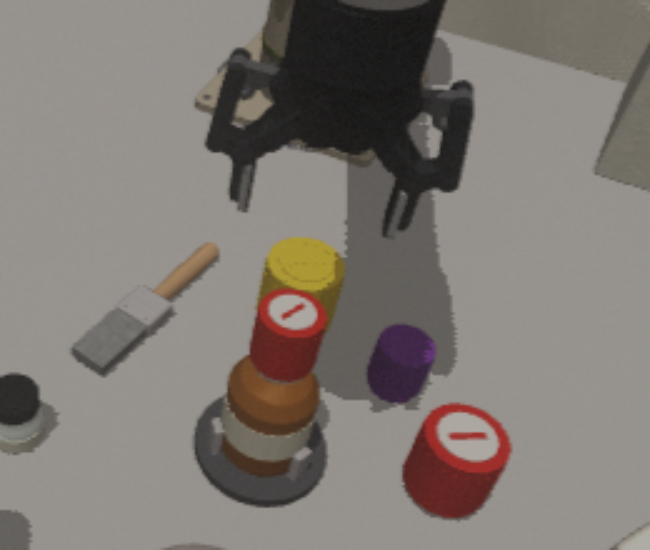

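The picture shows the open gripper above the cap: fingertips at (242,208) and (390,235) in the crop, cap top at (293,313). I'll check the expected tip midpoint, then descend with a stop force.

```bash
python3 - <<'E'
from h import *
from plant import ctrl
np.set_printoptions(precision=2,suppress=True)
c=dict(np.load("scene0.npz")); 
for z in(215,228):
    X=np.linalg.inv(c["pose"])@[536,174.5,z,1]; print(z,((X[0]/X[2]*c["fx"]+c["cx"]-220)*2.5,(X[1]/X[2]*c["fy"]+c["cy"]-80)*2.5))
ctrl.dwell(.2); print(ctrl.get_contact_force())
print(ctrl.line_to([*CAP,140],speed=60,stop_force=4),ctrl.get_tcp_pos(),ctrl.get_contact_force(),ctrl.get_clock())
c=ctrl.camera("scene"); cv2.imwrite("pics/s2.png",cv2.resize(c["image"][100:260,260:420],None,fx=3.5,fy=3.5))
E
```

```text
215 (np.float64(300.8762784127097), np.float64(268.9101115746607))
228 (np.float64(304.260151083074), np.float64(255.1756798081538))
[ 0.65 -0.05  0.61]
False [536.25 174.6  140.43] [-0.16  0.95  0.21] 5.8583
```

View pics/s2.png

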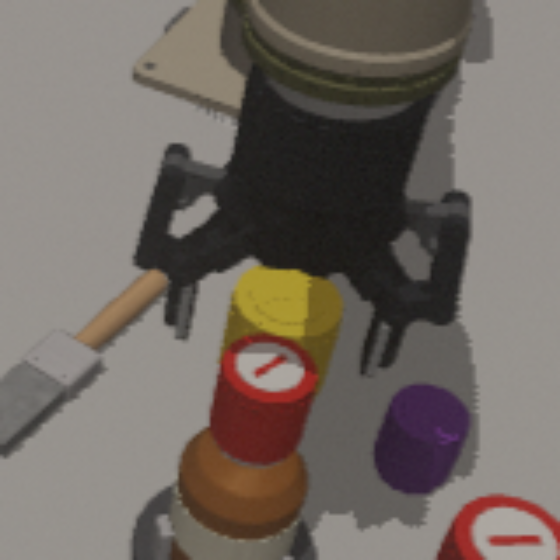

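The fingertips, at about (310,196) and (366,206) in full-image pixels, appear higher than or behind where they should be around the cap. I'll check this with the depth map.

```bash
python3 - <<'E'
from h import *
from plant import ctrl
np.set_printoptions(precision=1,suppress=True)
print(ctrl.get_tcp_pos(),ctrl.get_orientation())
for n in("scene","top"):
    c=ctrl.camera(n); np.savez(n+"2.npz",**c); cv2.imwrite(f"pics/{n}2.png",cv2.resize(c["image"][100:340,60:320] if n=="top" else c["image"],None,fx=2.3 if n=="top" else 1,fy=2.3 if n=="top" else 1))
    if n=="scene":
        for u,v in((310,194),(311,190),(312,185),(366,203),(367,200),(369,195),(336,204),(343,170),(343,150)): print((u,v),dep(c,u,v))
    P=c["pose"]
    for z in (140,153,174):
        X=np.linalg.inv(P)@[536,174.5,z,1]; print(n,z,X[0]/X[2]*c["fx"]+c["cx"],X[1]/X[2]*c["fy"]+c["cy"])
E
```

```text
[536.3 174.6 140.4] [-0.   1.   0.1  0. ]
(310, 194) [562.6 132.2 198.5]
(311, 190) [562.9 132.9 209. ]
(312, 185) [561.5 132.8 219.7]
(366, 203) [533.4 222.4 202.1]
(367, 200) [534.2 222.5 210.2]
(369, 195) [533.4 222.9 221.8]
(336, 204) [538.3 174.5 175.7]
(343, 170) [547.4 174.7 263.9]
(343, 150) [574.5 174.9 322.5]
scene 140 333.2874085822841 216.23170227542883
scene 153 334.42811783424344 211.6018018883167
scene 174 336.3414056180415 203.8361667489081
top 140 187.89097479930373 205.01854802272774
top 153 187.16364221532086 204.10561766228398
top 174 185.9500117877921 202.58229794851272
```

View pics/top2.png

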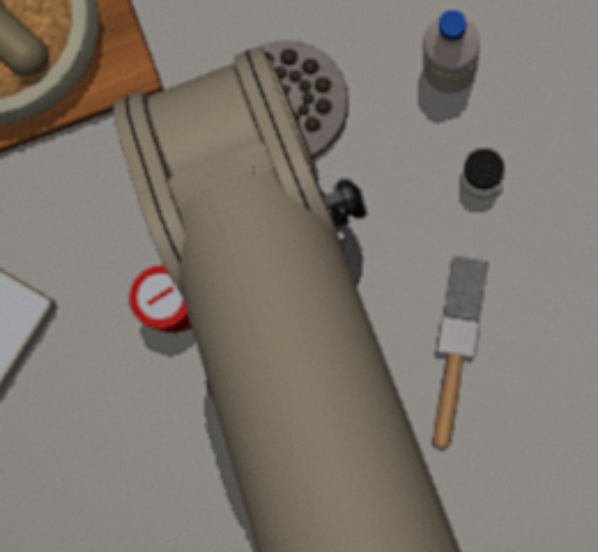

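```bash
python3 - <<'E'
from h import *
np.set_printoptions(precision=1,suppress=True)
c=dict(np.load("scene2.npz")); b=dict(np.load("scene0.npz"))
v,u=np.mgrid[:384,:512]; Z=c["z_map"]
P=c["pose"]; X=np.stack([(u-c["cx"])/c["fx"]*Z,(v-c["cy"])/c["fy"]*Z,Z],-1)@P[:3,:3].T+P[:3,3]
ch=(Z>0)&(b["z_map"]-Z>25)   # newly in front
for lo,hi in((110,150),(200,245)):
    m=ch&(X[...,0]>500)&(X[...,0]<600)&(X[...,1]>lo)&(X[...,1]<hi)
    o=np.argsort(X[...,2][m]); print(m.sum()); print(np.c_[u[m],v[m],X[m]][o[:40:3]])
E
```

```text
1615
[[310.  196.  559.9 131.8 190.8]
 [311.  196.  561.3 134.2 193.4]
 [314.  193.  553.9 136.  195.6]
 [313.  195.  560.7 137.2 197.1]
 [310.  194.  562.6 132.2 198.5]
 [311.  194.  562.2 133.9 199.1]
 [307.  191.  560.1 124.9 199.8]
 [307.  190.  558.5 124.  200.3]
 [312.  193.  560.9 134.9 201. ]
 [308.  190.  558.8 126.  201.7]
 [310.  190.  558.3 129.5 203.2]
 [309.  189.  558.6 127.5 204.8]
 [314.  192.  561.  138.2 205.4]
 [311.  191.  562.2 133.  206. ]]
4962
[[363.  202.  521.3 215.4 189.5]
 [366.  207.  531.9 224.3 191.8]
 [364.  206.  534.9 221.1 195.1]
 [364.  197.  514.9 213.4 195.5]
 [365.  205.  533.2 221.9 196.5]
 [364.  198.  519.7 214.7 197.9]
 [364.  200.  525.1 216.5 198.6]
 [369.  203.  527.3 226.2 198.8]
 [367.  205.  534.1 225.1 199.3]
 [371.  203.  527.  229.3 200.3]
 [364.  202.  531.8 218.5 200.8]
 [364.  203.  534.9 219.5 201.8]
 [370.  202.  528.  227.3 202.6]
 [367.  203.  533.8 224.  203.4]]
```

```bash
python3 - <<'E'
from h import *
from plant import ctrl
np.set_printoptions(precision=2,suppress=True)
ctrl.gripper_to(0.5); print(ctrl.get_opening(),ctrl.get_gripper_force(),ctrl.get_contact_force(),ctrl.get_tcp_pos(),ctrl.get_clock())
c=ctrl.camera("scene"); cv2.imwrite("pics/s3.png",cv2.resize(c["image"][100:260,260:420],None,fx=3.5,fy=3.5)); np.savez("scene3.npz",**c)
E
```

```text
0.4978331668242482 0.0 [ 0.31 -0.68  0.39] [536.   174.49 139.99] 6.5
```

View pics/s3.png

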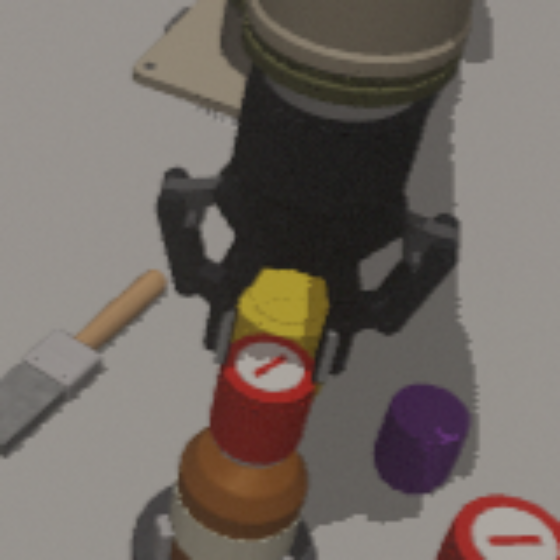

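The fingers closed to 42 mm without touching the cap, so they are above it or behind it. I'll measure the tips from this depth image.

```bash
python3 - <<'E'
from h import *
np.set_printoptions(precision=1,suppress=True)
b=dict(np.load("scene0.npz"))
for f in("scene2","scene3"):
    c=dict(np.load(f+".npz"))
    v,u=np.mgrid[:384,:512]; Z=c["z_map"]
    P=c["pose"]; X=np.stack([(u-c["cx"])/c["fx"]*Z,(v-c["cy"])/c["fy"]*Z,Z],-1)@P[:3,:3].T+P[:3,3]
    ch=(Z>0)&(b["z_map"]-Z>25)&(X[...,0]>450)&(X[...,0]<620)&(X[...,1]>90)&(X[...,1]<260)&(v>150)
    for h in(180,190,200,210,220,240,260):
        m=ch&(abs(X[...,2]-h)<5)
        for nm,k in(("L",X[...,1]<175),("R",X[...,1]>175)):
            q=X[m&k]
            if len(q)>2: print(f,h,nm,len(q),"x",np.percentile(q[:,0],[3,97]),"y",np.percentile(q[:,1],[3,97]))
E
```

```text
scene2 190 L 6 x [544.1 561.2] y [131.7 137. ]
scene2 190 R 6 x [521.9 533.3] y [215.6 224.1]
scene2 200 L 28 x [552.5 562.3] y [124.8 137.2]
scene2 200 R 41 x [516.3 535.1] y [213.8 230.3]
scene2 210 L 35 x [555.2 562.9] y [124.4 137.6]
scene2 210 R 43 x [520.2 535.1] y [215. 231.]
scene2 220 L 35 x [557.8 562.7] y [124.  137.5]
scene2 220 R 37 x [520.1 534.8] y [214.9 230.6]
scene2 240 L 155 x [542.6 570.2] y [110.3 141.6]
scene2 240 R 166 x [513.7 536.7] y [216.4 247.4]
scene2 260 L 157 x [538.9 569.2] y [111.9 173.6]
scene2 260 R 185 x [520.9 548.3] y [176.9 245.7]
scene3 180 L 6 x [552.3 555.9] y [147.3 155. ]
scene3 180 R 8 x [521.8 540.4] y [193.2 205. ]
scene3 190 L 25 x [551.5 555.4] y [144.2 155.7]
scene3 190 R 34 x [527.8 541.1] y [195.  210.3]
scene3 200 L 31 x [551.8 556.3] y [144.7 158.3]
scene3 200 R 37 x [526.8 541.2] y [194.6 209.8]
scene3 210 L 34 x [551.5 556.1] y [145.2 157.8]
scene3 210 R 37 x [524.8 541.1] y [194.5 210.1]
scene3 220 L 38 x [548.2 561.8] y [132.9 156. ]
scene3 220 R 46 x [531.2 541.6] y [197.6 223.4]
scene3 240 L 76 x [535.7 565.7] y [125.6 160.5]
scene3 240 R 84 x [515.1 547.1] y [198.1 231.8]
scene3 260 L 107 x [548.6 566.7] y [119.7 173.9]
scene3 260 R 143 x [527.1 549.4] y [176.5 237.5]
```

Both views agree: the fingers are centred over the cap, but their real height is about 37 mm above the reported TCP z (tips at about 181 at half opening, with TCP z reported as 140). That matches the missed grip. I'll work with that offset: open, descend to reported z = 95 with a force guard, then check and grip.

```bash
python3 - <<'E'
from h import *
from plant import ctrl
np.set_printoptions(precision=2,suppress=True)
print(ctrl.inverse_kinematics([*DISH,-22],quat(1.7)))
ctrl.gripper_to(1.0)
print(ctrl.line_to([*CAP,95],speed=50,stop_force=4),ctrl.get_tcp_pos(),ctrl.get_contact_force(),ctrl.get_clock())
c=ctrl.camera("scene"); cv2.imwrite("pics/s4.png",cv2.resize(c["image"][100:260,260:420],None,fx=3.5,fy=3.5))
E
```

```text
[ 0.29  0.42  0.04  1.84 -0.02  0.88  0.47]
False [536.25 174.58  95.37] [-0.38  0.41  0.49] 8.1
```

View pics/s4.png

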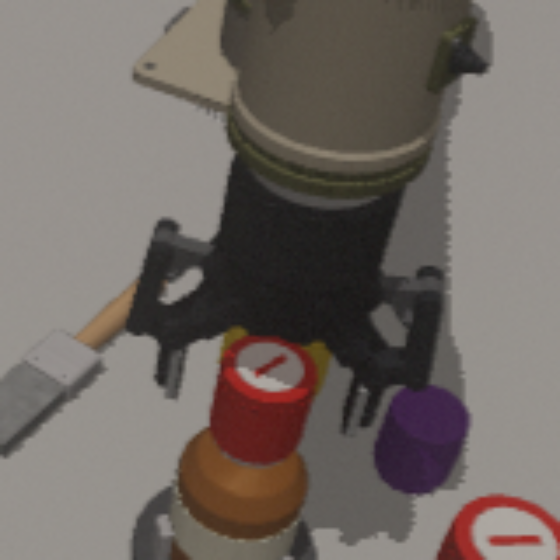

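The fingers now straddle the shell, with tips at (172,395) and (352,430) in the crop, and there is clearance above the cap. Gripping now, then a force-guarded press.

```bash
python3 - <<'E'
from h import *
from plant import ctrl
np.set_printoptions(precision=2,suppress=True)
def F(n=6):
    f=[]
    for _ in range(n): ctrl.dwell(.02); f.append(ctrl.get_contact_force())
    return np.mean(f,0)
f0=F(); ctrl.gripper_to(0.0); f1=F()
print(f0,f1,ctrl.get_opening(),ctrl.get_gripper_force(),ctrl.get_tcp_pos(),ctrl.get_clock())
z=95
while z>83:
    z-=1; ctrl.line_to([*CAP,z],speed=15); f=F(4); print(z,np.array(ctrl.get_tcp_pos())[2],f,round(ctrl.get_clock(),2))
    if f[2]>13: break
E
```

```text
[ 0.02 -0.36  0.13] [-1.2  -0.72  3.96] 0.5610951827282566 60.93963861465454 [536.1  174.52  95.3 ] 8.775
94 94.11382720089243 [-1.83 -0.66  4.73] 9.09
93 93.15408594988517 [-2.01 -1.03  5.38] 9.41
92 92.22274882432399 [-2.29 -1.07  6.36] 9.72
91 91.30439664828774 [-2.78 -0.99  6.66] 10.04
90 90.34966793608592 [-2.63 -1.22  7.2 ] 10.36
89 89.43478656259923 [-2.87 -1.61  8.07] 10.68
88 88.51291022396937 [-3.07 -1.65  9.01] 10.99
87 87.60493062268911 [-3.48 -1.35  9.5 ] 11.31
86 86.69414074403373 [-3.52 -1.3  10.38] 11.62
85 85.79466335376667 [-4.15 -1.35 11.36] 11.94
84 84.88099788316958 [-4.19 -1.65 11.84] 12.26
83 84.38676972781568 [-6.69 -2.42 16.69] 12.57
```

```bash
cat > turn.py <<'E'
from h import *
from plant import ctrl
np.set_printoptions(precision=2,suppress=True)
def F(n=3):
    f=[]
    for _ in range(n): ctrl.dwell(.015); f.append(list(ctrl.get_contact_force())+[ctrl.get_ft_torque()[2]])
    return np.mean(f,0)
def turn(psi,z,end,step=np.radians(3),tz=1.2):
    while psi<end:
        psi+=step; ctrl.line_to([*CAP,z],speed=60,ori=quat(psi)); f=F()
        print(round(np.degrees(psi-.3)),round(z,2),round(ctrl.get_tcp_pos()[2],2),f,round(ctrl.get_clock(),2))
        for _ in range(6):
            e=17.5-f[2]
            if abs(e)<1.5: break
            z-=float(np.clip(e*.12,-.6,.4)); ctrl.line_to([*CAP,z],speed=20); f=F()
        if f[2]>23 or abs(f[3])>tz: print("stop",f); break
    print("END",psi,z,f,ctrl.get_q()[6],ctrl.get_clock()); return psi,z
E
python3 -c "
from turn import *
turn(.3,83,.3+np.radians(18))"
```

```text
3 83 84.39 [-6.26 -2.54 16.17  0.04] 12.88
6 83 84.39 [-6.59 -2.58 16.48  0.02] 13.18
9 83 84.4 [-6.68 -2.63 16.51  0.01] 13.47
12 83 84.41 [-4.86 -2.12 15.13  0.02] 13.78
15 82.72 84.42 [-4.27 -1.58 15.56  0.  ] 14.38
18 82.48 84.38 [-3.83 -1.37 16.52  0.01] 14.97
21 82.48 84.4 [-2.71 -0.72 16.36  0.02] 15.28
END 0.6665191429188091 82.48269489326428 [-2.71 -0.72 16.36  0.02] -1.3317602343407424 15.275
```

```bash
python3 -c "
from turn import *
turn(0.66652,82.483,.3+np.radians(62))"
```

```text
24 82.48 84.4 [-2.18 -0.11 14.98  0.01] 15.57
27 82.18 84.38 [-2.91  0.25 17.61 -0.04] 16.18
30 82.18 84.34 [-2.89 -0.5  17.86 -0.03] 16.48
33 82.18 84.39 [-2.79 -0.41 18.28 -0.05] 16.77
36 82.18 84.36 [-3.23 -0.84 17.73 -0.03] 17.07
39 82.18 84.38 [-3.51 -0.31 17.94 -0.02] 17.38
42 82.18 84.37 [-3.05 -0.64 16.77 -0.02] 17.68
45 82.18 84.41 [-2.45 -0.4  17.48 -0.01] 17.98
48 82.18 84.42 [-2.11  0.03 16.71  0.  ] 18.27
51 82.18 84.39 [-1.47  0.31 16.63  0.01] 18.57
54 82.18 84.39 [-1.54  0.58 16.85  0.01] 18.88
57 82.18 84.4 [-1.36  0.17 15.8  -0.02] 19.18
60 81.98 84.38 [-1.27  1.   18.08 -0.02] 19.77
63 81.98 84.38 [-2.33  0.98 18.96 -0.  ] 20.07
END 1.3995582858376188 81.97665102511999 [-2.33  0.98 18.96 -0.  ] -0.6239357061750943 20.075
```

```bash
python3 -c "
from turn import *
turn(1.399558,81.977,.3+np.radians(77.5),tz=0.3)"
```

```text
66 81.98 84.4 [-2.39  1.25 18.21 -0.04] 20.38
69 81.98 84.37 [-2.9   1.05 18.04 -0.03] 20.68
72 81.98 84.36 [-3.32  1.48 18.49 -0.02] 20.98
75 81.98 84.4 [-3.39  1.67 18.27 -0.01] 21.27
78 81.98 84.4 [-3.53  1.52 18.7  -0.02] 21.57
END 1.6613573877991499 81.977 [-3.53  1.52 18.7  -0.02] -0.37137351669761903 21.575
```

```bash
python3 - <<'E'
from turn import *
ctrl.line_to([*CAP,94],speed=40); print(F(),ctrl.get_tcp_pos()[2])
ctrl.line_to([*CAP,97],speed=15,stop_force=12); print(F(),ctrl.get_tcp_pos()[2])
s=ctrl.line_to([*CAP,102],speed=15,stop_force=10); print(s,F(),ctrl.get_tcp_pos()[2],ctrl.get_opening(),ctrl.get_clock())
E
```

```text
[1.91 3.   5.31 0.01] 94.57816405801259
[ 2.2   2.1   4.32 -0.  ] 96.94486074456226
False [-0.02  0.5  -1.13 -0.  ] 101.67805007884408 0.5638032143549073 23.0083
```

```bash
python3 - <<'E'
from turn import *
s=ctrl.line_to([*CAP,112],speed=30,stop_force=6); print(s,F())
if not s:
    s=ctrl.line_to([*CAP,190],speed=100,stop_force=8); print(s,F(),ctrl.get_tcp_pos(),ctrl.get_opening(),ctrl.get_clock())
    ctrl.dwell(.1); c=ctrl.camera("scene"); cv2.imwrite("pics/s5.png",cv2.resize(c["image"][60:280,220:480],None,fx=2.5,fy=2.5))
E
```

```text
False [-0.19 -0.12 -0.62  0.02]
False [-0.19 -0.44 -0.34 -0.  ] [535.54 174.33 189.11] 0.5599461604697392 24.525
```

View pics/s5.png

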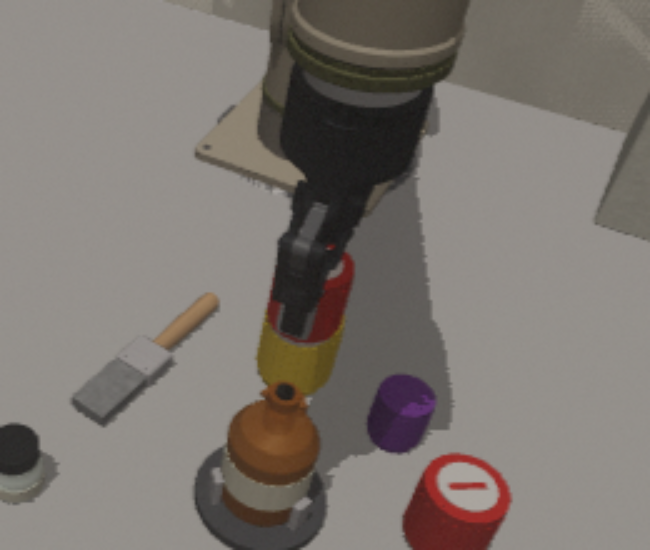

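The bottle neck is bare at (285,392) and the red cap is in the fingers at (315,290). Carrying it to the dish.

```bash
python3 - <<'E'
from turn import *
ctrl.move_ptp([*DISH,150],quat(1.66)); print(ctrl.get_tcp_pos(),ctrl.get_clock())
ctrl.line_to([*DISH,5],speed=100); ctrl.dwell(.2); print(F(),ctrl.get_tcp_pos(),ctrl.get_clock())
s=ctrl.line_to([*DISH,-26],speed=15,stop_force=2.5); print(s,F(),ctrl.get_tcp_pos(),ctrl.get_clock())
c=ctrl.camera("scene"); cv2.imwrite("pics/s6.png",cv2.resize(c["image"][60:260,60:310],None,fx=2.5,fy=2.5))
E
```

```text
[ 518.74 -221.39  150.11] 26.1583
[-0.35  0.09 -0.63  0.  ] [ 518.14 -223.06    5.26] 28.0083
True [0.1  0.03 4.29 0.01] [ 517.94 -222.98  -19.22] 29.5083
```

View pics/s6.png

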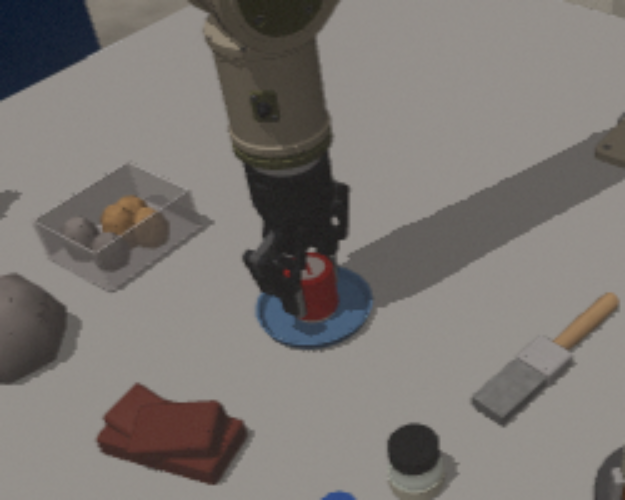

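Contact came at −19.2 (predicted −18.5), and the cap stands centred in the dish at (318,290). Releasing and retreating.

```bash
python3 - <<'E'
from turn import *
ctrl.gripper_to(1.0); print(F(),ctrl.get_opening())
print(ctrl.line_to([*DISH,60],speed=60,stop_force=8)); ctrl.line_to([*DISH,180],speed=150)
p=ctrl.get_tcp_pos(); q=np.array(ctrl.get_q()); q[0]+=.7; ctrl.set_joints(q.tolist()); ctrl.dwell(.3); print(ctrl.get_clock())
for n in("scene","top"):
    c=ctrl.camera(n); cv2.imwrite(f"pics/{n}7.png",c["image"]); np.savez(n+"7.npz",**c)
u,v=188,172
print([dep(c,355,y) for y in(205,210,215,220,225)])
E
```

```text
[-0.15 -0.02  0.03  0.04] 0.9957670585538759
False
34.2417
[array([ 563.85, -226.2 ,    6.21]), array([ 551.39, -226.21,    4.87]), array([ 531.41, -213.71,   58.43]), array([ 519.46, -213.53,   57.97]), array([ 506.59, -211.46,   65.83])]
```

View pics/scene7.png

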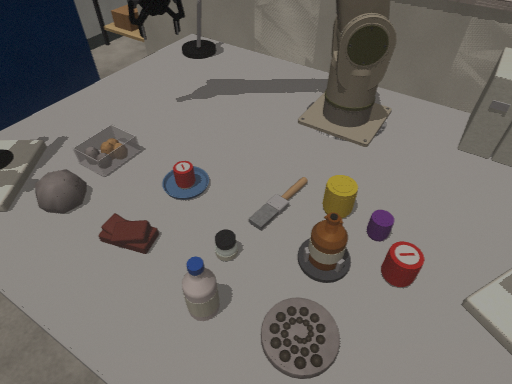

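The cap stands upright in the dish at (184,173), top at about 59 mm as expected (60). The bottle is open at (333,218) and nothing else has moved.

```bash
python3 -c "
from plant import ctrl
print(ctrl.close_job())"
```

```text
the job is handed in; nothing more can be done
None
```

The bottle is open, its red cap stands open side down and flat inside the blue dish, and I handed the job in at about 34 s; push readings stayed under 19 N and nothing else was moved.

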